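Take a height reading of a turned neck piece and hold the recessed set button

TASK

Measure the turned neck piece standing on the drop gauge: push the gauge's cap down until its foot rests on the neck piece and let the cap go, so the foot stays there. Then take the slim bamboo dowel out of its block, reach it through the round hole in the top of the readout box and press the recessed button fully down. Finish while still gripping the dowel and holding the button down, and leave the neck piece standing under the foot and the other loose things where they are.

Things in the scene. Friction and masses are not known exactly. Their poses are not given: they have to be found in the camera images.
- gauge_cap_top (a point): drop gauge, fixed: grey base 165 x 110 x 20 mm with a 25 mm high steel anvil, a column behind it and an arm (underside 145, top 170 mm above the table). A vertical spindle goes through the arm, with a brass cap (44 mm across, 12 mm thick) on top and a foot below. This point is the centre of the cap's top face, on the spindle axis; push it straight down with the shut fingers. It is 110 mm above the foot's underside
- gauge_foot (a point): centre of the underside of the spindle's foot, a steel disc 22 mm across
- gauge_slide (a joint): how far the spindle is lowered, m: 0 fully up, 0.060 lowest; it starts between 0 and 0.020. The foot's underside is (110 mm - value) above the anvil, so it meets the 70 mm tall neck piece at 0.040. Its weight and a spring press it down with about 2.5 N, a friction brake of 5 N keeps it where it is left: it takes about 3 N more to push it down, and when let go it stays
- neck_mid (a point): turned pale-wood neck piece, loose, upright on the gauge's anvil: 70 mm tall, 44 mm wide at the foot, 32 mm at its flat top. The point is its centre, 35 mm above the anvil (anvil 25 mm above the table); z is its axis
- aperture (a point): readout box, fixed, grey, 120 x 90 x 60 mm high, with a dark display on one half of its top and a round hole of 20 mm diameter in the other half. The point is the centre of the hole at the top face, 60 mm above the table. The straight vertical hole leads 24 mm down to the button
- set_button_top (a point): centre of the top of the recessed white push button (18.6 mm across) down in the hole; 36 mm above the table when up, 30 mm when fully down
- set_button (a joint): how far the button is pressed, m: 0 up, 0.006 fully down. Its spring takes 1.4 N to start and 4 N fully down, and pushes it back up when let go
- slim_mid (a point): slim bamboo dowel, loose: plain round rod 10 mm in diameter, 170 mm long, about 20 g, standing upright in its block. The point is its centre, half-way along; z is its axis, pointing up at the start
- slim_tip (a point): centre of the lower end of the slim dowel, 85 mm below slim_mid; it starts 8 mm above the table, and the dowel's top at 178 mm
- slim_block: dark wood block, fixed, 50 x 50 x 40 mm high, with a hole 11.5 mm wide and 32 mm deep in which the slim dowel stands; origin at the centre of the underside, under the hole's axis. The two blocks may have changed places
- thick_block: the like block that holds the thick dowel
- thick_mid (a point): thick bamboo dowel, 24 mm in diameter, 170 mm long (too thick for the hole in the readout box); the point is its centre. To be left alone
- hat_mid (a point): small green-lacquered conical hat, 72 mm across, 40 mm high; half-way up. To be left alone
- calliper_mid (a point): brass calliper lying flat, about 145 x 70 x 8 mm; its middle. To be left alone
- spool_mid (a point): short turned wooden spool, 40 mm across, 50 mm high; its centre. To be left alone
- brush_grip (a point): dusting brush lying down; its handle. To be left alone
- sander_mid (a point): cork-faced sanding block 50 x 80 x 26 mm; its centre. To be left alone
There are look-alikes about, which are no part of the job. Of the things that look like the part that bears gauge_cap_top, the middle-sized one is meant.

How it is judged:
On the way, in this order (a step that is already met when the one before it is completed fails the run):
1. the gauge's foot rests on the neck piece and its cap is let go (value of joint gauge_slide between 0.037 and 0.044 m and contact force between gauge_slide and neck above 0.3 N and angle between neck_mid's own z axis and vertical below 0.1 rad and contact force between each of the arm, the fingers and gauge_slide below 0.2 N), for 0.3 s.
2. the button is held down with the slim dowel (value of joint set_button above 0.004 m and contact force between slim and set_button above 1 N and contact force between the fingers and slim above 1 N), for 0.3 s.
At the end, for the whole second after the job is handed in: The foot still rests on the upright neck piece (slide reads 0.037 to 0.044, contact over 0.3 N, neck tilted less than 0.1 rad) with the robot off the spindle; the slim dowel, gripped by the fingers, holds the button at least 4 mm down (of 6) and bears on it with over 1 N (all of step 1 and all of step 2); the arm keeps its last pose, push and grip.
It fails at once if the thick dowel, hat, calliper, spool, brush or sanding block is shifted by more than 30 mm (distance of any of thick_mid, hat_mid, calliper_mid, spool_mid, brush_grip, sander_mid from where it was at the start of the episode above 0.03 m).
It also fails if it takes over 43 s, if anything falls off the work surface, if the arm or the gripper's body presses on something with over 40 N, if the wrist force passes 120 N, or if a joint passes its speed limit or range.

ROBOT

A 6-joint arm with a two-finger parallel gripper is mounted at the origin on the work surface. World frame = base frame: x ahead of the robot, y to its left, z up, the work surface at z = 0. Lengths are in m, angles in rad, forces in N, time in s.
With the tool pointing down it reaches from about 0.3 to 0.875 m from the base axis. Payload 6.4 kg.
Tool frame: the origin (TCP) lies on the centre line of the jaws, within the pads' length; the fingertips stand 25 mm ahead of it and the grasp point (between the pads) lies 6 mm ahead of it (ctrl.tips_ahead is the z of the fingertips in the tool frame, in m); z points along the fingers, x is the direction in which the jaws open and shut, and the axes are right-handed (so a half turn about z gives the same grasp; the last joint's range is limited). The gripper opens to 85 mm and grips with 20 to 120 N. Pads are 22 mm wide; open, the fingers measure 114 mm over their backs; the gripper's body (76 mm by 85 mm) begins 54 mm behind the grasp point. The pads swing forward as they close: fully open they stand 13 mm farther back than shut.
Start: joints at [1.101, 0.181, 1.607, -0, 1.354, -0.206], TCP at [0.15, 0.555, 0.256] pointing down, gripper open.
Joint ranges: [-2.99, 2.99], [-0.89, 2.07], [0.3, 2.58], [-1.14, 4.28], [0, 2.63], [-3.12, 3.12]. Speed limits (rad/s): [2.57, 2.57, 3.01, 3.14, 3.14, 3.14].

INTERFACE

Orientations are given as a unit quaternion [w, x, y, z].
In Python, from bench import ctrl gives the robot as it stands.
- The arm moves only by the shell command python3 -m pendant 'ROWS'. ROWS is JSON, a list that holds one entry, the list of rows, each a list of 7 numbers: the shift along the tool's x, y, z in m, then the turn, a rotation vector about the tool's x, y, z in rad, then the closure, from -1 (fully open) to 1 (shut). A call has 1 to 10 rows; each row shifts and turns the commanded pose from where the row before left it, along the tool's axes as they then stand; what a row does not reach is not made up. A row lasts 1/10 s, in which the tool goes at most 50 mm and 8.59 degrees, less where a joint would pass 70% of its speed; a pose out of reach is approached as far as the arm can. A call with a gripper value outside its range is refused whole. The fingers move at their own pace and stop on an object; the grip force is fixed at half the most. Time passes only in rows, so rows that do not move let the fingers close. It gives the time, the measured TCP pose, the force and the opening at its end, in the units of the state.
- ctrl.get_obs(): the state, without advancing time (a new reading comes with each control period).
- ctrl.camera(name): name is "scene" or "side" or "wrist"; returns (picture, depth): 384x512x3 uint8, red, green, blue; 384x512 float32, m along the optical axis (not along the pixel's ray), 0 where there is no reading.
- ctrl.calibration(name): a dict with "fov_y" (degrees; the focal length in pixels is half the picture's height over the tangent of half this angle, whatever the lens; pixels are square), "cx", "cy" (the principal point, pixels), "camera_from_world" (4x4, takes a point from world to camera coordinates). Camera axes: x right, y down, z forward; pixel columns grow to the right and rows downward; lengths in m; the calibration is good to about 2 mm. A picture is of the moment at which its call begins: read the wrist's pose just before it. calibration takes no time and is no camera call; for the wrist camera it gives the pose at the moment of the call.
- ctrl.hand_in(): hands the job in, once; it reports no verdict.
The state is a dict: "time_s": time; "q": joint angles; "dq": joint speeds; "joint_efforts": joint torques, N m; "eef_pos": TCP position; "eef_rot": TCP orientation; "wrist_force": force on the tool from outside, world axes, zero at the start; "torque": the same for the moment, N m; "opening": opening from 0.0 (shut) to 1.0 (fully open).
Only numpy, scipy, OpenCV 4.12 (cv2) and the standard library are available. Lean on these libraries where they do the work, as an engineer would, in place of code of your own. Each camera call takes 0.05 s, during which the arm holds its last target.

## Working session

There is one attempt and no reset: what is moved stays moved. The work goes in short steps, Python scripts to look and compute and a shell command to move; the robot and the scene stay as the last step left them, time stands still between calls to the robot, and variables do not carry over. Pictures are saved under pics/ and viewed, and the job is handed in when it is done.

```bash
ls; mkdir -p pics
cat > h.py <<'E'
import numpy as np,cv2
from bench import ctrl
def snap(n,tag):
    c=ctrl.calibration(n); im,d=ctrl.camera(n)
    np.savez(f'pics/{tag}.npz',im=im,d=d,T=c['camera_from_world'],cx=c['cx'],cy=c['cy'],fov=c['fov_y'])
    cv2.imwrite(f'pics/{tag}.png',im[:,:,::-1]); return c
def load(tag):
    return np.load(f'pics/{tag}.npz')
def crop(tag,x0,y0,x1,y1,out,s=4):
    z=load(tag); im=z['im'][y0:y1,x0:x1,::-1]
    cv2.imwrite(f'pics/{out}.png',cv2.resize(im,None,fx=s,fy=s,interpolation=cv2.INTER_CUBIC))
def pts(z):
    h,w=z['d'].shape; f=h/2/np.tan(np.radians(z['fov'])/2)
    u,v=np.meshgrid(np.arange(w),np.arange(h)); d=z['d']
    P=np.stack([(u-z['cx'])/f*d,(v-z['cy'])/f*d,d],-1)
    T=np.linalg.inv(z['T']); return P@T[:3,:3].T+T[:3,3]
def proj(z,p):
    f=z['d'].shape[0]/2/np.tan(np.radians(z['fov'])/2); q=z['T'][:3,:3]@np.array(p)+z['T'][:3,3]
    return q[0]/q[2]*f+z['cx'],q[1]/q[2]*f+z['cy']
def ray(z,u,v,zw):
    f=z['d'].shape[0]/2/np.tan(np.radians(z['fov'])/2); T=np.linalg.inv(z['T'])
    r=T[:3,:3]@np.array([(u-z['cx'])/f,(v-z['cy'])/f,1]); o=T[:3,3]; return o+r*(zw-o[2])/r[2]
E
python3 - <<'E'
from h import *
for n in('scene','side','wrist'):
    c=snap(n,n); print(n,c)
print(ctrl.get_obs())
E
```

```text
pics
scene {'fov_y': 52.56938290344954, 'cx': 250.17633324539023, 'cy': 184.68413429816314, 'camera_from_world': array([[-0.81612838,  0.57777895, -0.01029296,  0.36644768],
       [ 0.42289664,  0.58502463, -0.69202934, -0.11207295],
       [-0.39381835, -0.56913765, -0.72179599,  1.41205204],
       [ 0.        ,  0.        ,  0.        ,  1.        ]])}
side {'fov_y': 45.53759260455695, 'cx': 259.91884460069656, 'cy': 195.2879843799212, 'camera_from_world': array([[ 0.7245627 , -0.68892614, -0.01973986, -0.32934494],
       [-0.47216546, -0.47531793, -0.74238309,  0.36490316],
       [ 0.50206441,  0.54722358, -0.66968477,  0.96259174],
       [ 0.        ,  0.        ,  0.        ,  1.        ]])}
wrist {'fov_y': 70.66508189256848, 'cx': 250.266951940564, 'cy': 192.4870485880599, 'camera_from_world': array([[ 0.26138475,  0.96523417, -0.001005  , -0.5749481 ],
       [ 0.92372733, -0.24984241,  0.29035597, -0.03726451],
       [ 0.28001041, -0.07682297, -0.95691818,  0.38002511],
       [ 0.        ,  0.        ,  0.        ,  1.        ]])}
{'time_s': 0.15, 'q': array([ 1.10064985e+00,  1.81362834e-01,  1.60777981e+00, -2.02589205e-05,
        1.35381725e+00, -2.06336874e-01]), 'dq': array([-0.00188834, -0.00241967, -0.00407073,  0.00043752,  0.0008476 ,
       -0.00119992]), 'joint_efforts': array([ 4.30396922e-04, -4.45263183e+01, -3.51687992e+01, -4.32247243e-04,
        5.86781549e-03, -3.48684921e-05]), 'eef_pos': array([0.14976294, 0.55474345, 0.25559462]), 'eef_rot': array([ 3.04518319e-04,  7.93963294e-01,  6.07965312e-01, -6.12131504e-04]), 'wrist_force': array([ 0.0949402 , -0.24974099, -0.11825373]), 'torque': array([0.01778418, 0.00037296, 0.00466837]), 'opening': 1.0001791906472766}
```

View pics/scene.png

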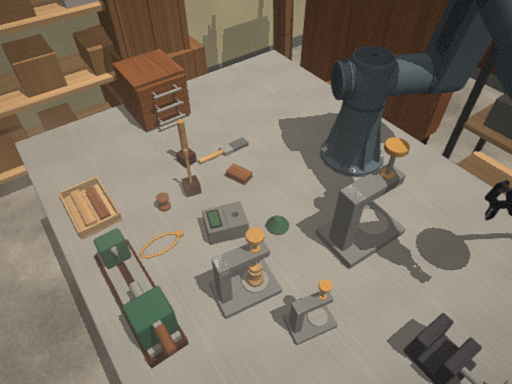

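View pics/side.png

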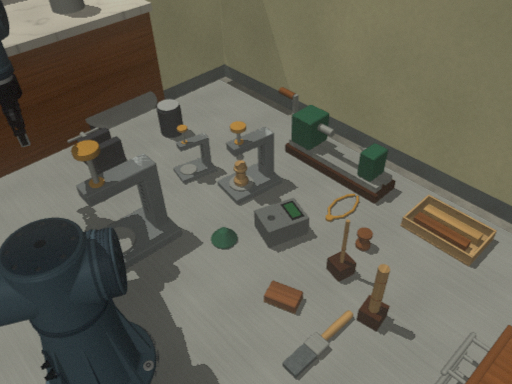

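View pics/wrist.png

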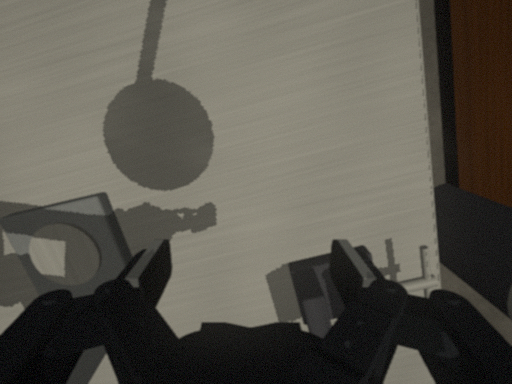

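Three gauges appear in the scene view, with caps at about (396,147) large, (255,236) middle and (325,286) small. The middle one fits: it is the middle size and has the neck piece on its anvil at (256,275). The slim dowel is at scene (188,170), the thick one at (183,135). I'll enlarge to confirm.

Run:
```python
from h import *
crop('scene',150,110,300,320,'c1',3)
crop('side',170,100,400,340,'c2',3)
z=load('scene');P=pts(z)
zs=load('side');Q=pts(zs)
for u,v in[(255,236),(396,147),(325,286),(235,213),(192,187),(189,150),(183,125)]: print('sc',u,v,P[v,u].round(4))
for u,v in[(238,127),(297,217),(347,225),(383,270)]: print('sd',u,v,Q[v,u].round(4))
```

```text
sc 255 236 [0.5936 0.2273 0.2236]
sc 396 147 [0.2099 0.275  0.3298]
sc 325 286 [0.5245 0.3954 0.1698]
sc 235 213 [0.5176 0.0193 0.0483]
sc 192 187 [ 0.5654 -0.1594  0.038 ]
sc 189 150 [ 0.4837 -0.3266  0.0357]
sc 183 125 [ 0.4991 -0.306   0.1661]
sd 238 127 [0.5826 0.2128 0.2296]
sd 297 217 [ 0.5721 -0.019   0.0633]
sd 347 225 [ 0.5527 -0.1851  0.1687]
sd 383 270 [ 0.4962 -0.3195  0.1787]
```

View pics/c1.png

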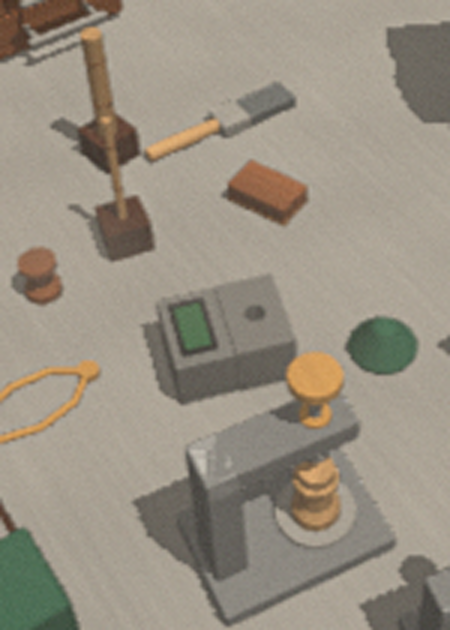

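View pics/c2.png

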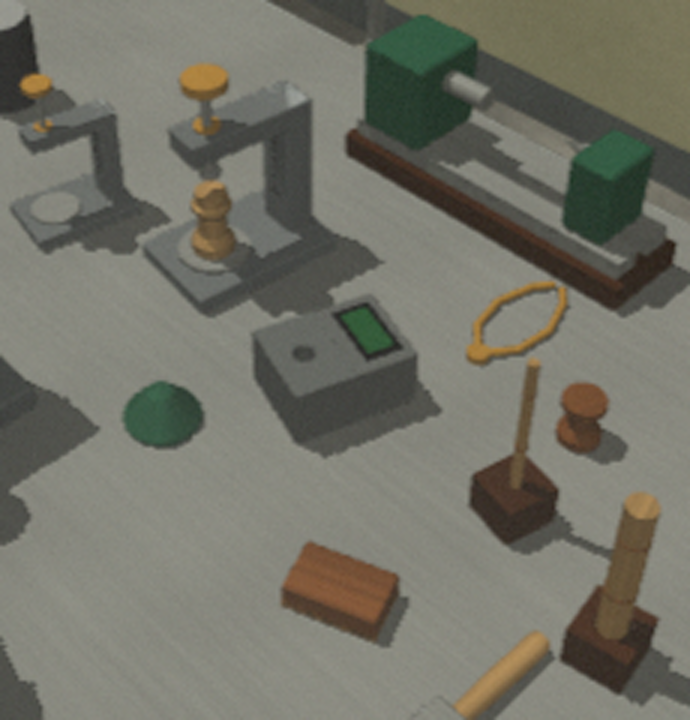

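The crops confirm the middle gauge with the neck piece under it. The slim dowel's top is at scene (185.7,150.3) and side (347.7,221), and the hole is at scene (235,214.3) and side (271,217.7). I'll triangulate these.

Run:
```python
from h import *
a=load('scene');b=load('side')
def tri(n,pa,pb,zs):
    for z in zs:
        A=ray(a,*pa,z)[:2];B=ray(b,*pb,z)[:2]; print(n,z,A.round(4),B.round(4),((A+B)/2).round(4),np.linalg.norm(A-B).round(4))
tri('cap',(255.3,235.3),(238,126.7),[.225,.23,.235,.24,.245])
tri('hole',(235,214.3),(271,217.7),[.06])
tri('top',(185.7,150.3),(347.7,221),[.178]); tri('mouth',(190.7,181.7),(341.3,262),[.04])
# planes/mask
for nm,z in(('scene',a),('side',b)):
    P=pts(z); 
    def cl(c,r,lo,hi):
        m=(np.hypot(P[...,0]-c[0],P[...,1]-c[1])<r)&(P[...,2]>lo)&(P[...,2]<hi); q=P[m]; return q
    q=cl((.588,.22),.05,.21,.26); print(nm,'cap',len(q),np.median(q,0).round(4),q.min(0).round(3),q.max(0).round(3))
    q=cl((.56,.0),.12,.05,.068)
    m=cv2.minAreaRect((q[:,:2]*1000).astype(np.float32)); print('box',len(q),m,np.median(q[:,2]))
    q=cl((.558,-.17),.05,.03,.046); print('blk',len(q),q.mean(0).round(4)); print(cv2.minAreaRect((q[:,:2]*1000).astype(np.float32)))
    q=cl((.588,.22),.12,.155,.178); print('arm',cv2.minAreaRect((q[:,:2]*1000).astype(np.float32)))
```

```text
cap 0.225 [0.5925 0.2269] [0.588  0.2193] [0.5902 0.2231] 0.0088
cap 0.23 [0.5946 0.2299] [0.5832 0.2134] [0.5889 0.2217] 0.0201
cap 0.235 [0.5968 0.2329] [0.5784 0.2076] [0.5876 0.2202] 0.0313
cap 0.24 [0.5989 0.2359] [0.5735 0.2017] [0.5862 0.2188] 0.0425
cap 0.245 [0.6011 0.2388] [0.5687 0.1959] [0.5849 0.2174] 0.0538
hole 0.06 [0.5254 0.0317] [0.5243 0.0293] [0.5248 0.0305] 0.0026
top 0.178 [ 0.558  -0.1773] [ 0.5558 -0.1833] [ 0.5569 -0.1803] 0.0064
mouth 0.04 [ 0.5578 -0.181 ] [ 0.5527 -0.185 ] [ 0.5553 -0.183 ] 0.0065
scene cap 275 [0.5932 0.2264 0.224 ] [0.57  0.2   0.213] [0.613 0.246 0.227]
box 1034 ((553.7673950195312, 20.541248321533203), (94.85739135742188, 119.93892669677734), 71.16387939453125) 0.05917614797321741
blk 186 [ 0.5586 -0.1787  0.0381]
((557.4595336914062, -181.1263885498047), (56.9475212097168, 50.09083938598633), 76.06813049316406)
arm ((628.6160278320312, 218.0891571044922), (46.1952018737793, 134.74459838867188), 81.652587890625)
side cap 166 [0.5844 0.2187 0.2255] [0.567 0.2   0.215] [0.61  0.245 0.23 ]
box 1211 ((550.6490478515625, 19.696544647216797), (94.55127716064453, 121.01648712158203), 71.0602035522461) 0.061062816341956316
blk 366 [ 0.5501 -0.1848  0.0397]
((554.2886352539062, -182.28086853027344), (52.56660079956055, 51.57170867919922), 78.51789855957031)
arm ((625.5368041992188, 217.81106567382812), (49.23588180541992, 135.3693389892578), 82.08768463134766)
```

```bash
python3 -m pendant '[[[0,0,-0.04,0,0,0,-1],[0,0,-0.04,0,0,0,-1],[-0.017,0.0425,0,0,0,0,-1],[-0.017,0.0425,0,0,0,0,-1],[-0.017,0.0425,0,0,0,0,-1],[-0.017,0.0425,0,0,0,0,-1],[-0.017,0.0425,0,0,0,0,-1],[-0.017,0.0425,0,0,0,0,-1],[-0.017,0.0425,0,0,0,0,-1],[-0.017,0.0425,0,0,0,0,-1]]]'
```

```text
time_s: 1.15
eef_pos: [0.4438, 0.3338, 0.3361]
eef_rot: [-0.0, 0.794, 0.608, -0.0]
wrist_force: [0.6, -0.1, -0.5]
opening: 0.997
```

```bash
python3 -m pendant '[[[-0.017,0.0425,0,0,0,0,-1],[-0.017,0.0425,0,0,0,0,-1],[-0.017,0.0425,0,0,0,0,-1],[-0.017,0.0425,0,0,0,0,-1],[0,0,0,0,0,0,-1],[0,0,0,0,0,0,-1]]]'
python3 - <<'E'
from h import *
print(ctrl.get_obs()['eef_pos'],ctrl.tips_ahead);snap('wrist','w1')
print(proj(load('w1'),(.59,.223,.2255)),proj(load('w1'),(.525,.0305,.06)))
E
```

```text
time_s: 1.75
eef_pos: [0.5894, 0.2243, 0.3352]
eef_rot: [-0.001, 0.795, 0.607, -0.001]
wrist_force: [-0.4, 0.0, 0.1]
opening: 1.002
[0.58940558 0.22425443 0.33523669] 0.025
(np.float64(248.35516004663597), np.float64(198.98422059882552)) (np.float64(110.08915915952292), np.float64(155.80746714434113))
```

View pics/w1.png

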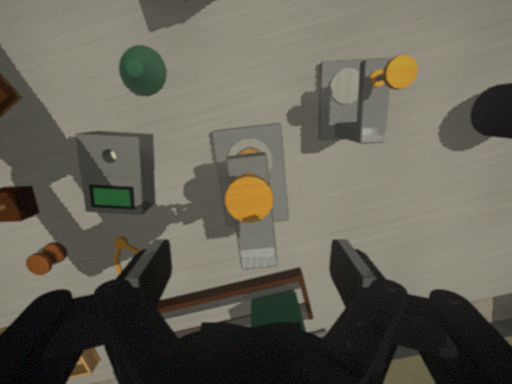

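The cap centre is at (249,199) and the hole at (110,155.5), both matching the prediction. Next I shut the fingers and descend.

```bash
python3 - <<'E'
from h import *
z=load('w1');P=pts(z);q=P[185:213,235:263].reshape(-1,3);print(np.median(q,0))
E
python3 -m pendant '[[[0,0,0.02,0,0,0,1],[0,0,0.02,0,0,0,1],[0,0,0.02,0,0,0,1],[0,0,0,0,0,0,1],[0,0,0,0,0,0,1],[0,0,0,0,0,0,1],[0,0,0,0,0,0,1]]]'
```

```text
[0.58930514 0.22338379 0.22600088]
time_s: 2.5
eef_pos: [0.5895, 0.2256, 0.278]
eef_rot: [0.001, 0.794, 0.608, 0.001]
wrist_force: [-0.1, 0.3, -0.2]
opening: -0.002
```

```bash
python3 -m pendant '[[[0,-0.001,0.01,0,0,0,1],[0,0,0.01,0,0,0,1],[0,0,0.006,0,0,0,1],[0,0,0.004,0,0,0,1],[0,0,0.004,0,0,0,1]]]';  python3 -m pendant '[[[0,0,0.004,0,0,0,1],[0,0,0.004,0,0,0,1],[0,0,0,0,0,0,1]]]'
```

```text
time_s: 3.0
eef_pos: [0.5879, 0.2254, 0.2419]
eef_rot: [-0.0, 0.794, 0.608, -0.0]
wrist_force: [-1.7, -0.7, 3.3]
opening: 0.002
time_s: 3.3
eef_pos: [0.5881, 0.2254, 0.2337]
eef_rot: [-0.0, 0.794, 0.608, -0.0]
wrist_force: [-0.2, 0.3, -0.2]
opening: -0.003
```

```bash
python3 -m pendant '[[[0,0,0.002,0,0,0,1],[0,0,0.002,0,0,0,1]]]';  python3 -m pendant '[[[0,0,0.001,0,0,0,1],[0,0,0.001,0,0,0,1]]]'
```

```text
time_s: 3.5
eef_pos: [0.5884, 0.2255, 0.2306]
eef_rot: [0.0, 0.794, 0.608, 0.0]
wrist_force: [-1.1, -0.2, 2.7]
opening: 0.002
time_s: 3.7
eef_pos: [0.5884, 0.2255, 0.23]
eef_rot: [0.0, 0.794, 0.608, 0.001]
wrist_force: [-6.3, -1.3, 14.7]
opening: 0.001
```

At 14.7 N with the TCP at 0.230 the foot is on the neck piece, as expected. I lift off straight up and check.

```bash
python3 -m pendant '[[[0,0,-0.004,0,0,0,1],[0,0,-0.015,0,0,0,1],[0,0,-0.04,0,0,0,1],[0,0,-0.04,0,0,0,1],[0,0,0,0,0,0,1]]]'
python3 - <<'E'
from h import *
snap('side','s2');snap('scene','sc2')
z=load('s2');P=pts(z)
crop('s2',200,100,300,210,'s2c',5)
m=(np.hypot(P[...,0]-.589,P[...,1]-.223)<.03)&(P[...,2]>.19)&(P[...,2]<.24);print(m.sum(),np.percentile(P[m][:,2],[10,50,90]))
for t in('side','s2'):
  A=load(t)['im'];
E
```

```text
time_s: 4.2
eef_pos: [0.5909, 0.2261, 0.3357]
eef_rot: [0.003, 0.794, 0.608, 0.006]
wrist_force: [0.9, 0.2, -0.5]
opening: 0.004
163 [0.19869136 0.20567125 0.20790287]
```

View pics/s2c.png

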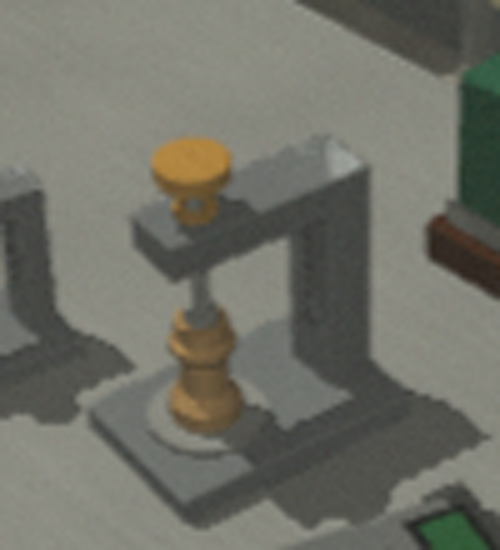

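View pics/sc2.png

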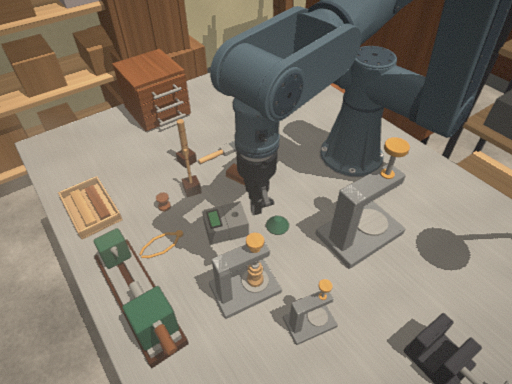

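The side crop shows the foot resting on the upright neck piece, with the cap at about 0.2057 as expected. Next I go above the slim dowel.

```bash
python3 -m pendant '[[[-0.0445,0.008,0,0,0,0,-1],[-0.0445,0.008,0,0,0,0,-1],[-0.0445,0.008,0,0,0,0,-1],[-0.0445,0.008,0,0,0,0,-1],[-0.0445,0.008,0,0,0,0,-1],[-0.0445,0.008,0,0,0,0,-1],[-0.0445,0.008,0,0,0,0,-1],[-0.0445,0.008,0,0,0,0,-1],[-0.0445,0.008,0,0,0,0,-1],[0,0,0,0,0,0,-1]]]'
python3 -m pendant '[[[0,0,0,0,0,0,-1]]]'
python3 - <<'E'
from h import *
print(ctrl.get_obs()['eef_pos']);snap('wrist','w2')
z=load('w2');print(proj(z,(.5565,-.181,.178)),proj(z,(.5555,-.182,.04)),proj(z,(.525,.0305,.06)))
crop('w2',180,120,340,280,'w2c',4)
E
```

```text
time_s: 5.3
eef_pos: [0.5517, -0.185, 0.3254]
eef_rot: [-0.001, 0.796, 0.606, -0.001]
wrist_force: [0.5, 0.6, 0.1]
opening: 0.997
time_s: 5.4
eef_pos: [0.5524, -0.1806, 0.3258]
eef_rot: [-0.001, 0.795, 0.607, -0.0]
wrist_force: [0.7, -0.6, -0.5]
opening: 0.996
[ 0.55242198 -0.18061672  0.32575357]
(np.float64(250.04709250084127), np.float64(190.44843415735104)) (np.float64(249.15023959678905), np.float64(164.36734693460522)) (np.float64(394.7698093616722), np.float64(104.63965717240478))
```

View pics/w2.png

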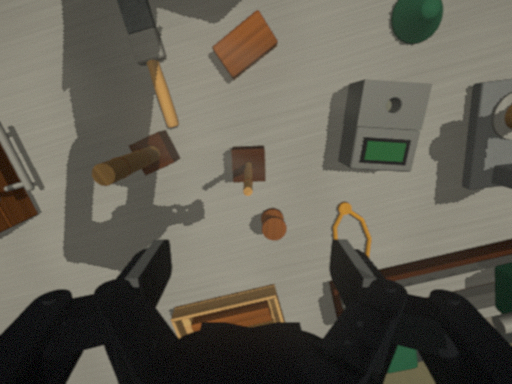

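View pics/w2c.png

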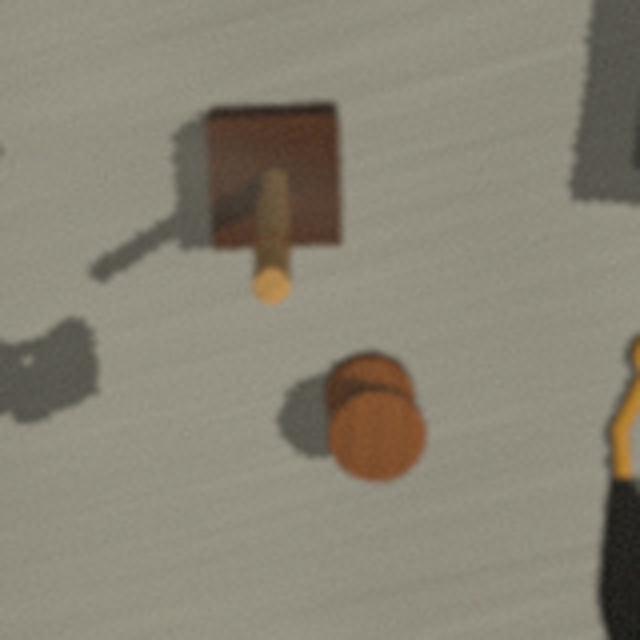

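Seen from above, the slim dowel's top is at (247.8,191.3), its block below it, and the spool at (273,225). The hole is at (394.5,104.5), which matches the prediction.

Run:
```python
from h import *
from scipy.spatial.transform import Rotation as R
z=load('w2');p=ray(z,247.8,191.3,.178);o=ctrl.get_obs();q=o['eef_rot'];r=R.from_quat([*q[1:],q[0]]).as_matrix()
print(p,ray(z,394.5,104.4,.06),o['eef_pos'],r.T@(np.array([p[0],p[1],.146])-o['eef_pos']))
```

```text
[ 0.55676847 -0.18346281  0.178     ] [0.52459412 0.03018368 0.06      ] [ 0.5527392  -0.17951169  0.32606362] [-0.00297015  0.00532292  0.18004887]
```

```bash
python3 -m pendant '[[[-0.003,0.005,0.03,0,0,0,-1],[0,0,0.04,0,0,0,-1],[0,0,0.04,0,0,0,-1],[0,0,0.035,0,0,0,-1],[0,0,0.02,0,0,0,-1],[0,0,0.015,0,0,0,-1],[0,0,0,0,0,0,-1]]]'
python3 - <<'E'
from h import *
print(ctrl.get_obs()['eef_pos']);snap('side','s3');snap('scene','sc3')
crop('s3',270,120,430,300,'s3c',4);crop('sc3',120,90,270,230,'sc3c',4)
E
```

```text
time_s: 6.15
eef_pos: [0.5562, -0.1821, 0.145]
eef_rot: [-0.002, 0.793, 0.609, -0.001]
wrist_force: [0.0, 0.5, 0.4]
opening: 1.0
[ 0.55618591 -0.18209898  0.14499883]
```

View pics/s3c.png

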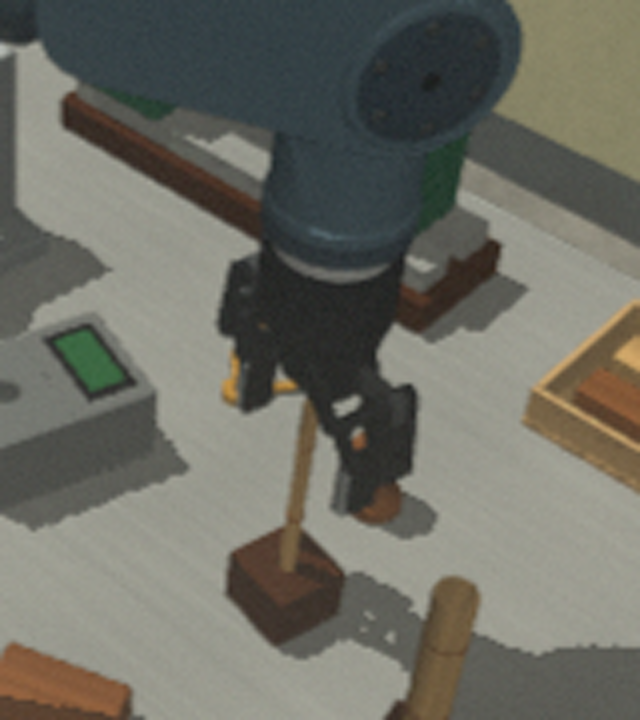

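View pics/sc3c.png

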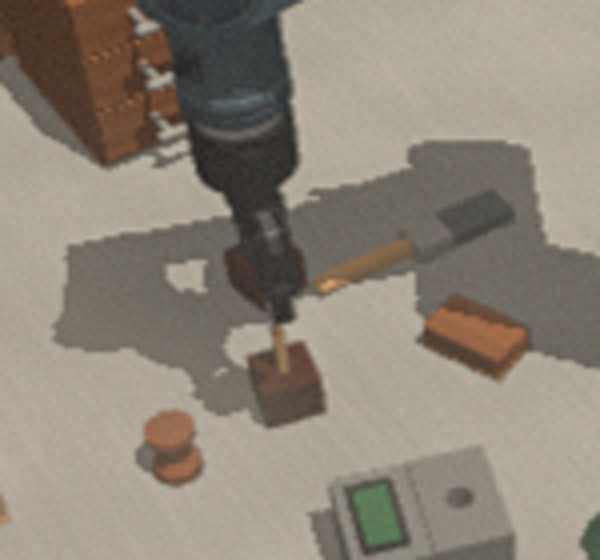

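The dowel stands between the open jaws in both views, so I close.

```bash
python3 -m pendant '[[[0,0,0,0,0,0,1],[0,0,0,0,0,0,1],[0,0,0,0,0,0,1],[0,0,0,0,0,0,1],[0,0,0,0,0,0,1],[0,0,0,0,0,0,1],[0,0,0,0,0,0,1],[0,0,0,0,0,0,1]]]'
```

```text
time_s: 7.05
eef_pos: [0.5574, -0.1844, 0.1476]
eef_rot: [0.0, 0.794, 0.608, 0.0]
wrist_force: [-0.0, -0.8, 2.9]
opening: 0.098
```

```bash
python3 -m pendant '[[[0,0,-0.01,0,0,0,1],[0,0,-0.015,0,0,0,1],[0,0,-0.02,0,0,0,1],[0,0,-0.02,0,0,0,1],[0,0,-0.02,0,0,0,1],[0,0,-0.015,0,0,0,1],[0,0,0,0,0,0,1]]]'
python3 - <<'E'
from h import *
print(ctrl.get_obs()['eef_pos']);snap('side','s4');snap('scene','sc4')
crop('s4',270,100,430,300,'s4c',4);crop('sc4',120,90,270,230,'sc4c',4)
E
```

```text
time_s: 7.75
eef_pos: [0.5585, -0.1847, 0.2508]
eef_rot: [0.002, 0.794, 0.608, 0.001]
wrist_force: [-0.2, -0.2, 0.1]
opening: 0.1
[ 0.55853012 -0.18474781  0.25078579]
```

View pics/s4c.png

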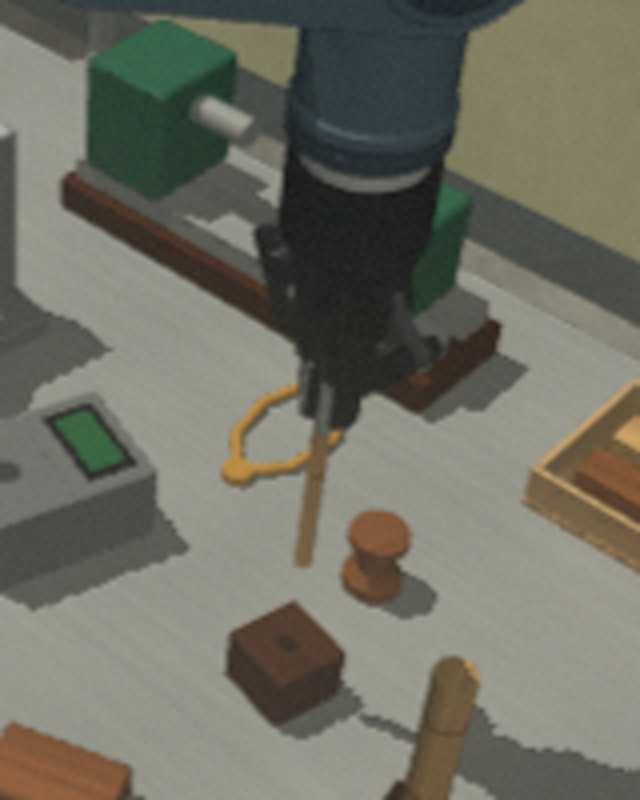

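View pics/sc4c.png

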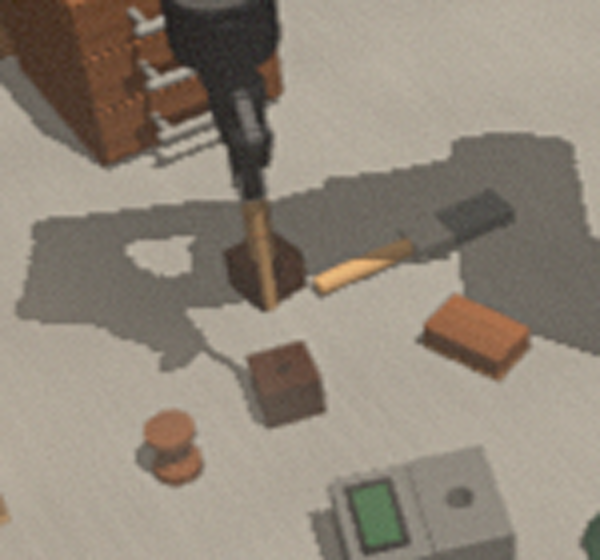

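```bash
python3 - <<'E'
from h import *
a=load('sc4');b=load('s4')
for z in(.105,.111,.116):print(z,ray(a,187,166.8,z)[:2],ray(b,345.8,240.8,z)[:2])
E
python3 -m pendant '[[[0.02,-0.009,0,0,0,0,1],[0.04,-0.018,0,0,0,0,1],[0.04,-0.018,0,0,0,0,1],[0.04,-0.018,0,0,0,0,1],[0.04,-0.018,0,0,0,0,1],[0.018,-0.008,0,0,0,0,1],[0,0,0,0,0,0,1],[0,0,0,0,0,0,1]]]'
python3 - <<'E'
from h import *
print(ctrl.get_obs()['eef_pos']);snap('side','s5');snap('scene','sc5')
crop('s5',210,120,330,270,'s5c',5);crop('sc5',180,110,290,240,'sc5c',5)
E
```

```text
0.105 [ 0.55988036 -0.1849657 ] [ 0.563675   -0.18144882]
0.111 [ 0.5623268  -0.17895121] [ 0.55892866 -0.18442448]
0.116 [ 0.56436549 -0.17393913] [ 0.55497338 -0.1869042 ]
time_s: 8.65
eef_pos: [0.5225, 0.0304, 0.2463]
eef_rot: [-0.0, 0.794, 0.608, -0.001]
wrist_force: [0.1, -1.1, 0.1]
opening: 0.102
[0.52245531 0.0303563  0.2462793 ]
```

View pics/s5c.png

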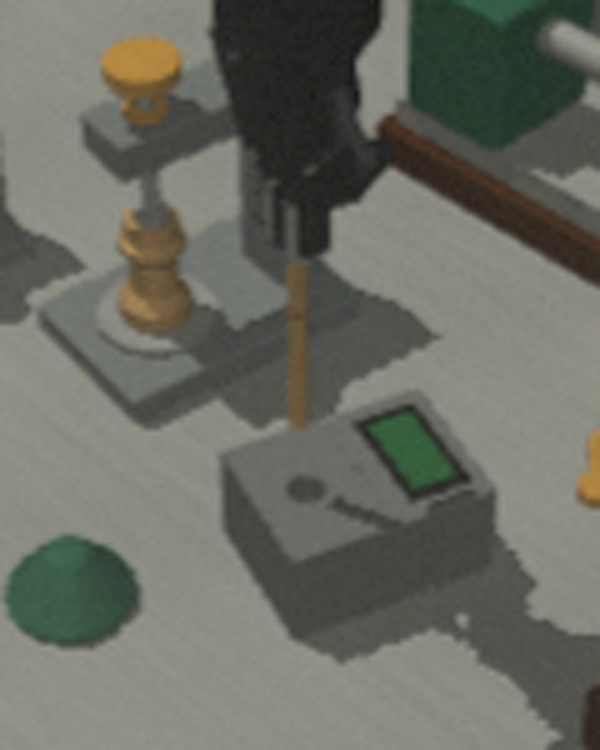

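View pics/sc5c.png

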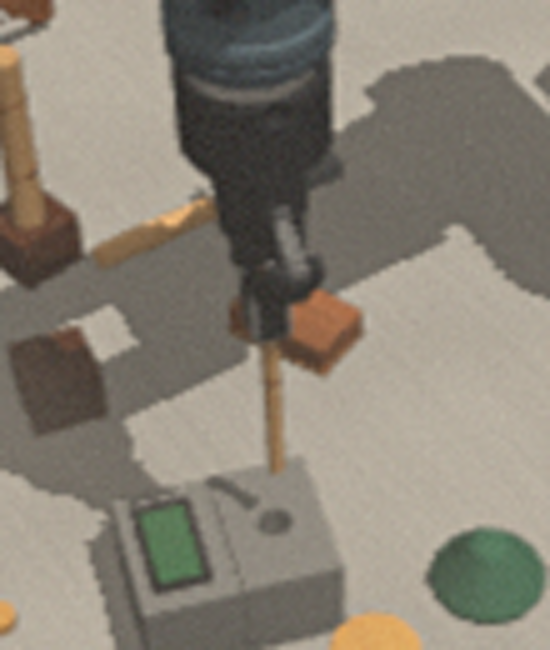

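Run:
```python
from h import *
from scipy.optimize import least_squares as L
a=load('sc5');b=load('s5')
def sol(ca,cb):
    pa=(180+ca[0]/5,110+ca[1]/5);pb=(210+cb[0]/5,120+cb[1]/5)
    r=L(lambda p:np.r_[np.subtract(proj(a,p),pa),np.subtract(proj(b,p),pb)],[.525,.03,.09]);return r.x,r.fun
t,ft=sol((276,469),(298,425));h,fh=sol((275,521),(306,489))
print(t,ft,h,fh)
d=(t-h)[:2];print(d, 'needed tool dx,dy',-(d@[.261,.9655]),-(d@[.9655,-.261]))
```

```text
[0.52243582 0.0320098  0.10529947] [ 0.11420495  0.01209889  0.10165546 -0.01584588] [0.52499232 0.02997956 0.05857121] [-0.18898752 -0.01975163 -0.16763988  0.02588323]
[-0.0025565   0.00203025] needed tool dx,dy -0.0012929582836285784 0.002998195742547089
```

```bash
python3 -m pendant '[[[-0.001,0.003,0.012,0,0,0,1],[0,0,0.013,0,0,0,1],[0,0,0.01,0,0,0,1],[0,0,0,0,0,0,1],[0,0,0,0,0,0,1]]]'
python3 - <<'E'
from h import *
print(ctrl.get_obs()['eef_pos']);snap('side','s6');snap('scene','sc6')
crop('s6',240,170,320,240,'s6c',8);crop('sc6',200,160,280,240,'sc6c',8)
E
```

```text
time_s: 9.25
eef_pos: [0.5253, 0.0283, 0.2117]
eef_rot: [-0.0, 0.794, 0.608, -0.0]
wrist_force: [-0.3, -0.2, 0.4]
opening: 0.095
[0.52528913 0.02831842 0.21165418]
```

View pics/s6c.png

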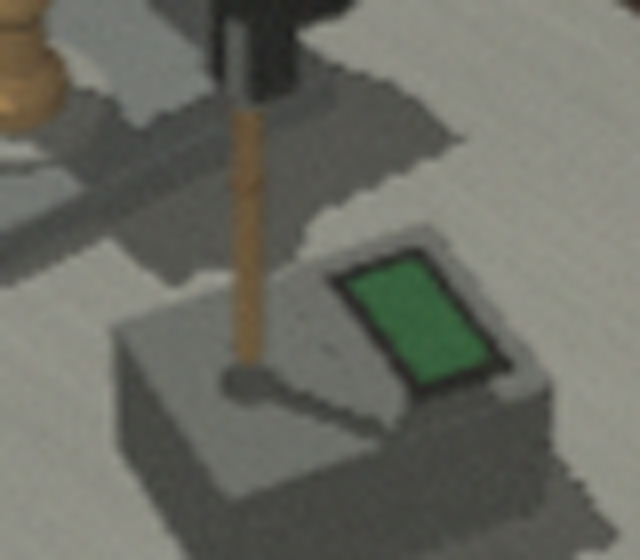

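View pics/sc6c.png

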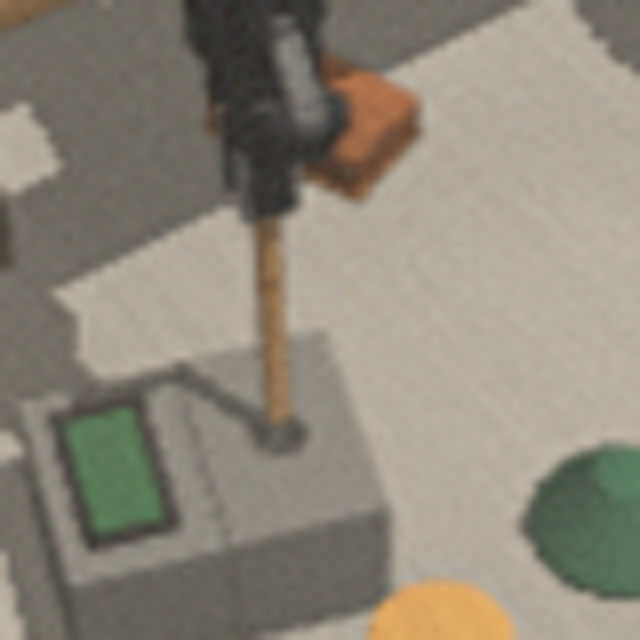

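The dowel tip is right above the hole in both views (side tip (247,362) against hole (248,384); scene (279,420) against (280,436)). Lowering it in.

```bash
python3 -m pendant '[[[0.001,0,0.008,0,0,0,1],[0,0,0.008,0,0,0,1],[0,0,0.008,0,0,0,1],[0,0,0,0,0,0,1]]]'; python3 -m pendant '[[[0,0,0.006,0,0,0,1],[0,0,0.004,0,0,0,1],[0,0,0,0,0,0,1]]]'
```

```text
time_s: 9.75
eef_pos: [0.5247, 0.0297, 0.1865]
eef_rot: [-0.001, 0.794, 0.608, -0.001]
wrist_force: [-0.5, 0.2, -0.2]
opening: 0.098
time_s: 10.05
eef_pos: [0.5255, 0.0295, 0.1776]
eef_rot: [-0.0, 0.794, 0.608, -0.0]
wrist_force: [1.1, -0.5, 0.3]
opening: 0.098
```

```bash
python3 -m pendant '[[[0,0,0.003,0,0,0,1],[0,0,0,0,0,0,1]]]'; python3 -m pendant '[[[0,0,0.003,0,0,0,1],[0,0,0,0,0,0,1]]]';python3 -m pendant '[[[0,0,0.002,0,0,0,1],[0,0,0,0,0,0,1],[0,0,0,0,0,0,1]]]'
```

```text
time_s: 10.25
eef_pos: [0.526, 0.0294, 0.1753]
eef_rot: [0.0, 0.794, 0.608, 0.0]
wrist_force: [1.0, -0.2, 0.5]
opening: 0.101
time_s: 10.45
eef_pos: [0.526, 0.0294, 0.1724]
eef_rot: [0.0, 0.794, 0.608, 0.0]
wrist_force: [1.4, -0.5, 2.0]
opening: 0.099
time_s: 10.75
eef_pos: [0.5261, 0.0294, 0.1706]
eef_rot: [0.0, 0.794, 0.608, 0.0]
wrist_force: [-0.6, -0.7, 3.9]
opening: 0.096
```

```bash
python3 -m pendant '[[[0,0,0.001,0,0,0,1],[0,0,0,0,0,0,1],[0,0,0,0,0,0,1]]]'; python3 -m pendant '[[[0,0,0.001,0,0,0,1],[0,0,0,0,0,0,1],[0,0,0,0,0,0,1]]]'
```

```text
time_s: 11.05
eef_pos: [0.5261, 0.0294, 0.1696]
eef_rot: [0.0, 0.794, 0.608, 0.0]
wrist_force: [-0.1, -0.3, 4.7]
opening: 0.1
time_s: 11.35
eef_pos: [0.5265, 0.0293, 0.1694]
eef_rot: [0.001, 0.794, 0.608, 0.001]
wrist_force: [-1.7, 0.1, 9.4]
opening: 0.097
```

The force jumps to 9.4 N without further travel, so the button is at its stop. I'll hold and check before handing in.

```bash
python3 -m pendant '[[[0,0,0,0,0,0,1],[0,0,0,0,0,0,1],[0,0,0,0,0,0,1],[0,0,0,0,0,0,1],[0,0,0,0,0,0,1]]]'
python3 - <<'E'
from h import *
snap('side','s7');crop('s7',190,110,350,260,'s7c',5)
E
```

```text
time_s: 11.85
eef_pos: [0.5265, 0.0293, 0.1694]
eef_rot: [0.001, 0.794, 0.608, 0.001]
wrist_force: [-0.1, 0.3, 10.4]
opening: 0.102
```

View pics/s7c.png

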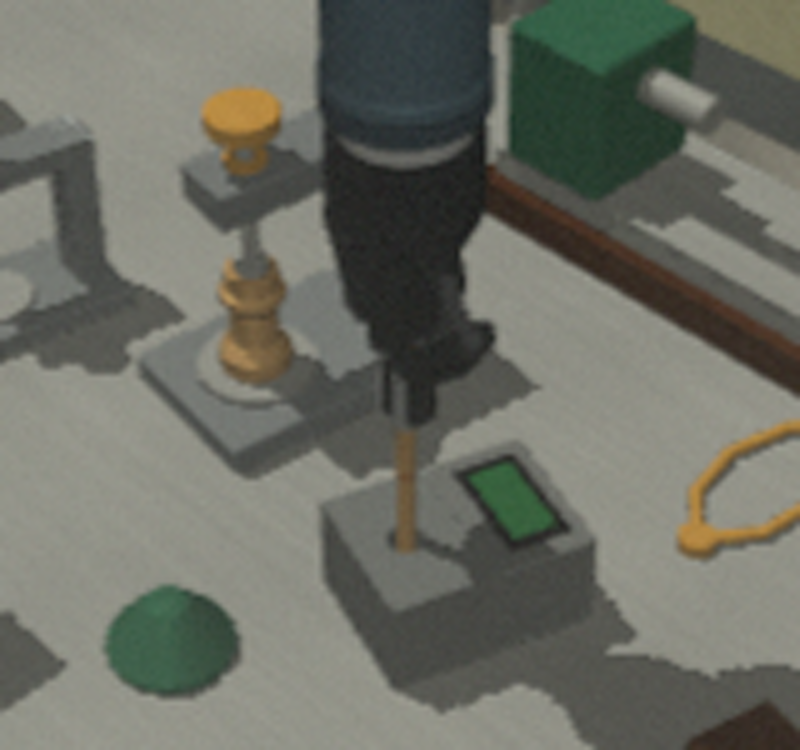

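The side view shows the dowel in the hole at crop (406,545), the foot still on the upright neck piece at (250,262), and a steady 10 N push. Handing in.

```bash
python3 -c "
from bench import ctrl
print(ctrl.hand_in()); o=ctrl.get_obs(); print(o['time_s'],o['eef_pos'],o['wrist_force'],o['opening'])"
```

```text
the job is handed in; nothing more can be done
None
the job is handed in; nothing more can be done
```

I handed the job in at about 12 s, with the slim dowel still gripped and holding the button down. The hand-in gave no verdict.

- **Gauge:** I pushed the cap of the middle-sized gauge down until the foot met the neck piece, at about 15 N with the fingertips at 0.205 m, then let it go. In the pictures afterwards the cap was at about 0.206 m, so the slide was at about 0.04 m. The foot was still on the upright neck piece just before hand-in.
- **Dowel and button:** I took the slim dowel from its block and lowered it through the hole. The force rose along the spring to about 4–5 N, then climbed to about 10 N with no more travel, so I took the button to be fully down. The height I worked out for the dowel tip, 0.030 m, agrees.
- **Other things:** The last picture showed the dowel about 2 mm off the centre of the hole, which is within the clearance. The hat, calliper and the other loose things I could see looked undisturbed, but I checked that by eye only and did not measure it.

No check failed. After the hand-in I could not read the robot's state, so the last second is unconfirmed.

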